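Put the squat jars away in a latched dispensing drawer

ROBOT

A 6-joint arm with a two-finger parallel gripper is mounted at the origin on the work surface. World frame = base frame: x ahead of the robot, y to its left, z up, the work surface at z = 0. Lengths are in m, angles in rad, forces in N, time in s.
With the tool pointing down it reaches from about 0.275 to 0.85 m from the base axis. Payload 19 kg.
Tool frame: the origin (TCP) lies between the finger pads; the fingertips stand ahead of it and the grasp point (between the pads) lies 3 mm ahead of it (r.tip_extent is the z of the fingertips in the tool frame, in m); z points along the fingers, y is the line along which they close (so a half turn about z gives the same grasp; the last joint's range is limited). The gripper opens to 85 mm and grips with 20 to 120 N. Pads are 22 mm wide; open, the fingers measure 114 mm over their backs; the gripper's body (76 mm by 85 mm) begins 54 mm behind the grasp point. The pads swing forward as they close: fully open they stand 13 mm farther back than shut.
Start: joints at [1.046, 0.15, 1.437, -0, 1.554, -0.134], TCP at [0.219, 0.532, 0.253] pointing down, gripper open.
Joint ranges: [-2.8, 2.8], [-0.68, 2.1], [0.12, 2.68], [-1.39, 4.53], [0.16, 2.79], [-2.81, 2.81]. Speed limits (rad/s): [1.89, 1.89, 2.22, 3.01, 3.01, 3.01].

INTERFACE

Orientations are given as a unit quaternion [x, y, z, w].
In Python, from plant import r gives the robot as it stands. Calls block until the motion is done:
- r.move_ptp(position, orientation): joint-space move of the TCP to a pose.
- r.line_to(position, rotation=None, speed=0.15): straight line of the TCP; rotation=None keeps the orientation; speed is the mean speed in m/s.
- r.move_joints(angles): joint-space move.
- r.open_gripper() and r.close_gripper(strength=None): open the fingers fully, or close them until they stop; strength is the grip in N (None keeps the last).
- r.hold(seconds).
- r.ik(position, orientation): joint angles nearest the present ones, or None.
- r.get_obs(): the state.
- r.capture(name): name is "side" or "top"; returns a dict with "frame" (420x560x3 uint8, red, green, blue), "vertical_fov" (degrees; the focal length in pixels is half the picture's height over the tangent of half this angle, whatever the lens; pixels are square), "cx", "cy" (the principal point, pixels), "dist" ([k1, k2, p1, p2, k3] as OpenCV has them; the pictures are not rectified), "extrinsics" (4x4, takes a point from camera to world coordinates). Camera axes: x right, y up, looking along -z (the intrinsics and any distortion apply to the point x, -y, -z); pixel columns grow to the right and rows downward; lengths in m; the calibration is good to about 2 mm. A picture is of the moment at which its call begins. There is no depth.
A pose or a line that the arm cannot do raises r.Unreachable and nothing moves.
- r.close_job(): hands the job in, once; it reports no verdict.
The state is a dict: "time": time; "joint_positions": joint angles; "qvel": joint speeds; "joint_efforts": joint torques, N m; "ee_pos": TCP position; "tool_rot": TCP orientation; "contact_force": force on the tool from outside, world axes, zero at the start; "torque": the same for the moment, N m; "finger_gap": finger opening in m.
Only numpy, scipy, OpenCV 4.12 (cv2) and the standard library are available. Lean on these libraries where they do the work, as an engineer would, in place of code of your own. Each camera call takes 0.05 s, during which the arm holds its last target. There are 200 camera calls.

TASK

Put every squat jar standing on the bench away in the case, upright, in the drawer whose sample on top of the case is a squat jar: take the rod from its tray, push its tip through the slot above that drawer to press the hidden latch so that the drawer springs out, and stand all the jars in it. Then push the drawer fully home so that it latches, with the rod lying in its tray again. Keep the other drawer shut and leave the tall bottles and the mixing pad where they are.

Things in the scene. Friction and masses are not known exactly. Their poses are not given: they have to be found in the camera images.
- case: Grey and white case, fixed, 452 mm wide, 190 deep, 125 high, two equal drawers side by side, their middles 111 mm left (+y) and right (-y) of its origin. Origin: at table level under the middle of its front face; x into the case (away from the robot), y to the left as the robot sees it. A pressed latch lets its drawer spring out (to -x); pushed fully home, the drawer latches again by itself.
- slot_left (a point): Centre of the mouth of the left latch slot, in the band above the left drawer: 32 mm wide (y), 18 high, 102 mm above the table, under an aluminium mark of its width on the case's top edge. The hidden upright steel tab's near side is 32 mm behind the mouth, 40 mm wide, 30 high; pushed straight in with 3 to 7 N it frees the drawer after about 4 mm, stops after about 12 mm, and springs back.
- slot_right (a point): The same for the right latch slot, above the right drawer.
- tab_left (a joint): Angle of the left hidden tab, rad: 0 at rest, about 0.13 lets the drawer go, 0.40 fully pressed.
- tab_right (a joint): Angle of the right hidden tab, the same.
- drawer_left (a joint): Travel of the left drawer, m: about 0 shut and latched, 0.12 fully out (all of its inside is then clear of the case). It can be pushed to -0.004. Unlatched, a spring of 2 to 3 N drives it fully out; shutting takes up to about 10 N.
- drawer_right (a joint): Travel of the right drawer, the same.
- drawer_left_in (a point): Centre of the inner floor of the left drawer, moving with it, axes as the case's, 12 mm above the table. Inside 106 mm (x) by 200 mm (y); side and back walls 24 mm above this floor; front panel 12 mm thick, its top 64 mm above this floor. One row of four jars side by side along y fits.
- drawer_right_in (a point): The same for the right drawer.
- drawer_left_front (a point): Middle of the foremost face of the left drawer's aluminium finger lip, 70 mm above the table, 42 mm in front of the case's face when shut. The lip, 80 mm wide (y) and 10 mm thick (z), stands 30 mm out of the top of the front panel. Push here (to +x of the case) to shut the drawer.
- drawer_right_front (a point): The same for the right drawer.
- sample_jar: Display sample fixed on top of the case, over one of the two drawers: a squat jar like jar1. It shows that the squat jars belong in the drawer below it. Origin: centre of its underside.
- sample_bottle: Display sample fixed on top of the case over the other drawer: a tall slim bottle like bottle1, 32 mm diameter, 95 mm high. Origin: centre of its underside.
- tray: Shallow aluminium instrument tray, fixed, 250 (x) by 130 (y) mm outside, walls 3 mm thick and 10 mm high, floor 3 mm thick. Origin: centre of its underside.
- rod: Release rod: a grey plastic handle 90 mm long, 18 mm wide and 24 mm high with a steel shaft 8 mm thick, 100 mm long, out of its front end at mid height. At the start it lies in the tray. Origin: centre of the handle's underside; x points along the shaft to the tip, z up. About 120 g, balanced about 10 mm ahead of the origin.
- rod_tip (a point): Tip of the rod's shaft, 145 mm ahead of the rod's origin and 12 mm above the handle's underside.
- jar1: Squat screw-top jar (amber body, white lid), 44 mm diameter, 52 mm high, about 100 g, closed and rigid, standing on the bench (None: absent this time). Origin: centre of its underside; z up.
- jar2: Squat screw-top jar (amber body, white lid), 44 mm diameter, 52 mm high, about 100 g, closed and rigid, standing on the bench (None: absent this time). Origin: centre of its underside; z up.
- jar3: Squat screw-top jar (amber body, white lid), 44 mm diameter, 52 mm high, about 100 g, closed and rigid, standing on the bench (None: absent this time). Origin: centre of its underside; z up.
- jar4: Squat screw-top jar (amber body, white lid), 44 mm diameter, 52 mm high, about 100 g, closed and rigid, standing on the bench (None: absent this time). Origin: centre of its underside; z up.
- bottle1: Tall slim white bottle, 32 mm diameter, 95 mm high, standing loose among the jars; bystander. Origin: centre of its underside.
- bottle2: Another tall slim white bottle right of the case; bystander. Origin: centre of its underside.
- mixing_slab: Flat red-edged mixing pad 80 by 120 by 15 mm left of the case; bystander. Origin: centre of its underside.
Not all that is in view belongs to the job. Leave any brown or red look-alike of the jar3 alone.

How it is judged:
On the way, in this order (a step that is already met when the one before it is completed fails the run):
1. the rod presses the hidden tab of the drawer under the squat-jar sample (((y of sample_jar in the frame of case above 0 m and contact force between rod and tab_left above 0.3 N and value of joint tab_left above 0.1 rad) or (y of sample_jar in the frame of case below 0 m and contact force between rod and tab_right above 0.3 N and value of joint tab_right above 0.1 rad))), for 0.05 s.
2. all jars that are present stand in that drawer, while it is out (((y of sample_jar in the frame of case above 0 m and value of joint drawer_left above 0.1 m and (x of jar1 in the frame of drawer_left_in between -0.05 and 0.05 m and y of jar1 in the frame of drawer_left_in between -0.098 and 0.098 m and z of jar1 in the frame of drawer_left_in below 0.01 m and angle between jar1's own z axis and vertical below 0.2 rad) and (x of jar2 in the frame of drawer_left_in between -0.05 and 0.05 m and y of jar2 in the frame of drawer_left_in between -0.098 and 0.098 m and z of jar2 in the frame of drawer_left_in below 0.01 m and angle between jar2's own z axis and vertical below 0.2 rad) and (x of jar3 in the frame of drawer_left_in between -0.05 and 0.05 m and y of jar3 in the frame of drawer_left_in between -0.098 and 0.098 m and z of jar3 in the frame of drawer_left_in below 0.01 m and angle between jar3's own z axis and vertical below 0.2 rad) and (x of jar4 in the frame of drawer_left_in between -0.05 and 0.05 m and y of jar4 in the frame of drawer_left_in between -0.098 and 0.098 m and z of jar4 in the frame of drawer_left_in below 0.01 m and angle between jar4's own z axis and vertical below 0.2 rad)) or (y of sample_jar in the frame of case below 0 m and value of joint drawer_right above 0.1 m and (x of jar1 in the frame of drawer_right_in between -0.05 and 0.05 m and y of jar1 in the frame of drawer_right_in between -0.098 and 0.098 m and z of jar1 in the frame of drawer_right_in below 0.01 m and angle between jar1's own z axis and vertical below 0.2 rad) and (x of jar2 in the frame of drawer_right_in between -0.05 and 0.05 m and y of jar2 in the frame of drawer_right_in between -0.098 and 0.098 m and z of jar2 in the frame of drawer_right_in below 0.01 m and angle between jar2's own z axis and vertical below 0.2 rad) and (x of jar3 in the frame of drawer_right_in between -0.05 and 0.05 m and y of jar3 in the frame of drawer_right_in between -0.098 and 0.098 m and z of jar3 in the frame of drawer_right_in below 0.01 m and angle between jar3's own z axis and vertical below 0.2 rad) and (x of jar4 in the frame of drawer_right_in between -0.05 and 0.05 m and y of jar4 in the frame of drawer_right_in between -0.098 and 0.098 m and z of jar4 in the frame of drawer_right_in below 0.01 m and angle between jar4's own z axis and vertical below 0.2 rad)))), for 0.2 s.
At the end, for the whole second after the job is handed in: Every jar present stands upright (within 0.2 rad), at rest, on the floor of the drawer under the squat-jar sample; both drawers are shut and latched (within 6 mm of home); the rod lies at rest in the tray, handle middle and tip within its outline, under 25 mm above the tray's underside (((y of sample_jar in the frame of case above 0 m and (x of jar1 in the frame of drawer_left_in between -0.05 and 0.05 m and y of jar1 in the frame of drawer_left_in between -0.098 and 0.098 m and z of jar1 in the frame of drawer_left_in below 0.01 m and angle between jar1's own z axis and vertical below 0.2 rad) and (x of jar2 in the frame of drawer_left_in between -0.05 and 0.05 m and y of jar2 in the frame of drawer_left_in between -0.098 and 0.098 m and z of jar2 in the frame of drawer_left_in below 0.01 m and angle between jar2's own z axis and vertical below 0.2 rad) and (x of jar3 in the frame of drawer_left_in between -0.05 and 0.05 m and y of jar3 in the frame of drawer_left_in between -0.098 and 0.098 m and z of jar3 in the frame of drawer_left_in below 0.01 m and angle between jar3's own z axis and vertical below 0.2 rad) and (x of jar4 in the frame of drawer_left_in between -0.05 and 0.05 m and y of jar4 in the frame of drawer_left_in between -0.098 and 0.098 m and z of jar4 in the frame of drawer_left_in below 0.01 m and angle between jar4's own z axis and vertical below 0.2 rad)) or (y of sample_jar in the frame of case below 0 m and (x of jar1 in the frame of drawer_right_in between -0.05 and 0.05 m and y of jar1 in the frame of drawer_right_in between -0.098 and 0.098 m and z of jar1 in the frame of drawer_right_in below 0.01 m and angle between jar1's own z axis and vertical below 0.2 rad) and (x of jar2 in the frame of drawer_right_in between -0.05 and 0.05 m and y of jar2 in the frame of drawer_right_in between -0.098 and 0.098 m and z of jar2 in the frame of drawer_right_in below 0.01 m and angle between jar2's own z axis and vertical below 0.2 rad) and (x of jar3 in the frame of drawer_right_in between -0.05 and 0.05 m and y of jar3 in the frame of drawer_right_in between -0.098 and 0.098 m and z of jar3 in the frame of drawer_right_in below 0.01 m and angle between jar3's own z axis and vertical below 0.2 rad) and (x of jar4 in the frame of drawer_right_in between -0.05 and 0.05 m and y of jar4 in the frame of drawer_right_in between -0.098 and 0.098 m and z of jar4 in the frame of drawer_right_in below 0.01 m and angle between jar4's own z axis and vertical below 0.2 rad))) and value of joint each of drawer_left, drawer_right below 0.006 m and linear speed of each of jar1, jar2, jar3, jar4, rod below 0.02 m/s and x of rod in the frame of tray between -0.125 and 0.125 m and y of rod in the frame of tray between -0.065 and 0.065 m and x of rod_tip in the frame of tray between -0.125 and 0.125 m and y of rod_tip in the frame of tray between -0.065 and 0.065 m and z of rod in the frame of tray below 0.025 m); the robot touches nothing.
It fails at once if the other drawer, not under the squat-jar sample, is opened by more than 20 mm ((y of sample_jar in the frame of case above 0 m and value of joint drawer_right above 0.02 m) or (y of sample_jar in the frame of case below 0 m and value of joint drawer_left above 0.02 m)).
It fails at once if a tall bottle or the mixing pad is knocked over or shifted by more than 50 mm ((distance of bottle1 from where it was at the start of the episode above 0.05 m or angle between bottle1's own z axis and vertical above 0.5 rad) or (distance of bottle2 from where it was at the start of the episode above 0.05 m or angle between bottle2's own z axis and vertical above 0.5 rad) or (distance of mixing_slab from where it was at the start of the episode above 0.05 m or angle between mixing_slab's own z axis and vertical above 0.5 rad)).
Of jar1, jar2, jar3, jar4 only 2 to 4 are there at a start; the rules pass over those that are not, and their reading is None.
At some moment in a run one of jar1, jar2, jar3, jar4 may be knocked a few centimetres aside while the robot is not near it.
Once in a run the grip may slacken for a moment while it holds something.
It also fails if it takes over 210 s, if anything falls off the work surface, if the arm or the gripper's body presses on something with over 40 N, if the wrist force passes 120 N, or if a joint passes its speed limit or range.

## Working session

There is one attempt and no reset: what is moved stays moved. The work goes in short steps, each a Python script; the robot and the scene stay as the last script left them, time stands still between calls to the robot, and variables do not carry over. Pictures are saved under pics/ and viewed, on a budget of 14 in all, crops included, one or two more only if the job needs it, and the job is handed in when it is done.

```bash
ls; mkdir -p pics
python3 - <<'E'
from plant import r
import cv2,numpy as np
for n in("top","side"):
    c=r.capture(n); cv2.imwrite(f"pics/{n}0.png",cv2.cvtColor(c["frame"],cv2.COLOR_RGB2BGR))
    print(n,c["vertical_fov"],c["cx"],c["cy"],c["dist"]);print(np.round(c["extrinsics"],3))
o=r.get_obs();print(o["time"],o["tool_rot"],o["finger_gap"],r.tip_extent)
E
```

```text
pics
top 52.87158538301807 281.0487681347308 215.1184422028761 [0.02014994 0.         0.         0.         0.        ]
[[ 2.30e-02  9.97e-01 -7.80e-02  4.87e-01]
 [-9.99e-01  2.50e-02  2.60e-02  1.00e-03]
 [ 2.80e-02  7.70e-02  9.97e-01  1.16e+00]
 [ 0.00e+00  0.00e+00  0.00e+00  1.00e+00]]
side 47.96679472082238 282.71952939859915 216.2364153287182 [-0.16149662  0.          0.          0.          0.        ]
[[ 0.938  0.27  -0.219  0.289]
 [-0.348  0.731 -0.587 -0.712]
 [ 0.002  0.626  0.779  1.014]
 [ 0.     0.     0.     1.   ]]
0.1 [ 1.94136068e-01  9.80974472e-01 -4.92617599e-04 -1.71300053e-04] 0.08534381690223648 0.022
```

View pics/top0.png

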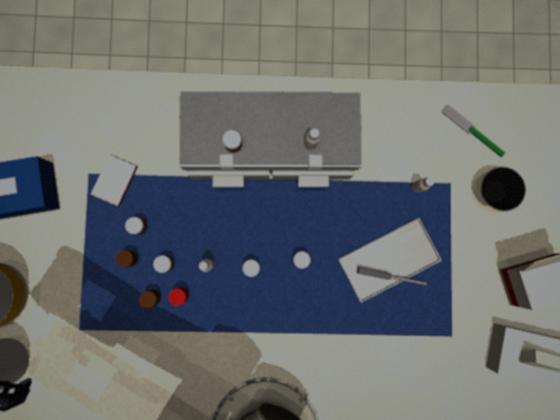

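View pics/side0.png

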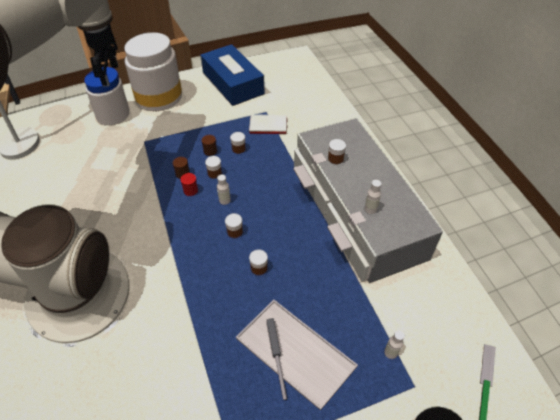

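The sample jar (top px 232,139) is over the left drawer, so that is the one to open. Candidates in the top view:
- **Jars (white lids):** (134,225), (162,263), (251,267), (302,260).
- **Look-alikes to leave alone:** brown (125,258) and (149,298), red (177,297).
- **Bottles:** (206,265) and (425,183).

The rod handle is at (373,271) and its shaft tip at (426,284).

```bash
cat > h.py <<'E'
from plant import r
import cv2,numpy as np
from scipy.spatial.transform import Rotation as R
def shot(n): return r.capture(n)
def K(c):
    f=210/np.tan(np.radians(c["vertical_fov"]/2)); return np.array([[f,0,c["cx"]],[0,f,c["cy"]],[0,0,1]])
def ray(c,px):
    u=cv2.undistortPoints(np.array(px,float).reshape(-1,1,2),K(c),np.array(c["dist"]))[:,0]
    d=np.c_[u[:,0],-u[:,1],-np.ones(len(u))]@c["extrinsics"][:3,:3].T
    return c["extrinsics"][:3,3],d
def at_z(c,px,z):
    o,d=ray(c,px); return o+d*((z-o[2])/d[:,2])[:,None]
def blobs(mask,amin):
    n,l,s,ce=cv2.connectedComponentsWithStats(mask.astype(np.uint8))
    return [(s[i,4],ce[i],s[i,:4],l==i) for i in range(1,n) if s[i,4]>=amin]
def hsv(c): return cv2.cvtColor(c["frame"],cv2.COLOR_RGB2HSV)
def mat(c):
    H=hsv(c); return (H[...,0]>100)&(H[...,0]<130)&(H[...,1]>110)
def lids(c):
    "white lids on the blue mat -> (px, world xy at z .052)"
    H=hsv(c); m=(H[...,1]<70)&(H[...,2]>110)
    out=[]
    for a,ce,s,_ in blobs(m,100):
        if a<500 and .7<s[2]/s[3]<1.4: out.append((a,ce,s,at_z(c,[ce],.052)[0]))
    return out
def crop(c,x0,y0,x1,y1,k,name):
    cv2.imwrite("pics/"+name,cv2.cvtColor(cv2.resize(c["frame"][y0:y1,x0:x1],None,fx=k,fy=k,interpolation=cv2.INTER_CUBIC),cv2.COLOR_RGB2BGR))
E
python3 - <<'E'
from h import *
np.set_printoptions(precision=4,suppress=True)
c=shot("top")
for n in("top","side"):
    cc=shot(n)
    for l in lids(cc): print(n,l[0],l[1],l[2][2:],l[3])
H=hsv(c)
f=c["frame"]
for p in [(270,110),(200,170),(270,165),(228,182),(228,162),(400,250),(370,271),(410,281),(232,139)]: print(p,f[p[1],p[0]],H[p[1],p[0]])
a=cv2.resize(f[80:200,170:370],None,fx=4,fy=4,interpolation=cv2.INTER_CUBIC)
b=cv2.resize(f[210:310,330:450],None,fx=4,fy=4,interpolation=cv2.INTER_CUBIC)
crop(c,170,85,370,205,4,"case.png"); crop(c,330,210,450,310,6,"tray.png")
E
```

```text
top 294 [230.9184 138.2449] [20 19] [0.7751 0.1094 0.052 ]
top 261 [  7.3908 186.046 ] [17 19] [0.6312 0.6784 0.052 ]
top 234 [133.0897 225.1282] [17 17] [0.538  0.3549 0.052 ]
top 222 [301.7523 259.7477] [17 17] [ 0.4579 -0.0852  0.052 ]
top 236 [161.2542 263.9492] [18 17] [0.4394 0.2781 0.052 ]
top 233 [250.5322 267.9828] [18 17] [0.4338 0.0478 0.052 ]
side 249 [230.9317  63.9317] [25 19] [0.6298 0.7423 0.052 ]
side 163 [237.0675 137.3865] [16 14] [0.5362 0.3497 0.052 ]
side 179 [212.3017 162.0168] [16 15] [0.4381 0.2729 0.052 ]
side 233 [233.0773 220.7167] [18 17] [0.4332 0.0438 0.052 ]
side 270 [257.7815 257.5037] [19 19] [ 0.4572 -0.0873  0.052 ]
(270, 110) [108 106 103] [ 18  12 108]
(200, 170) [110 108 103] [ 21  16 110]
(270, 165) [144 146 147] [100   5 147]
(228, 182) [154 156 152] [ 45   7 156]
(228, 162) [156 157 154] [ 40   5 157]
(400, 250) [155 156 151] [ 36   8 156]
(370, 271) [79 78 80] [135   6  80]
(410, 281) [100  97 103] [135  15 103]
(232, 139) [153 155 159] [110  10 159]
```

View pics/case.png

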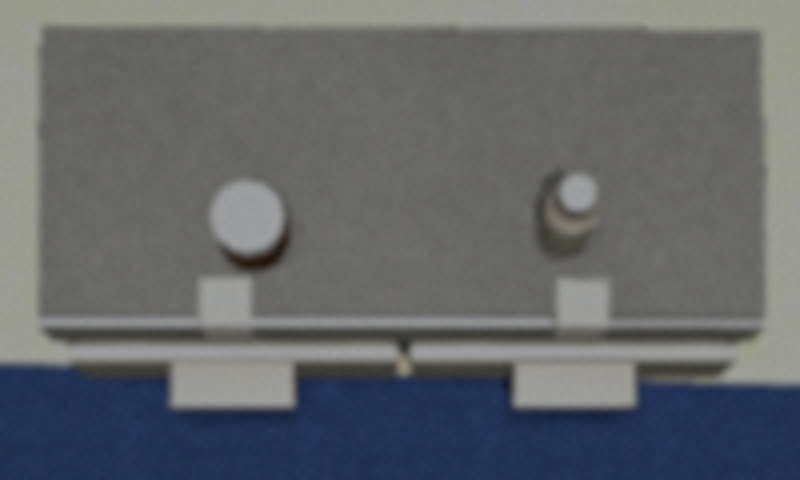

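View pics/tray.png

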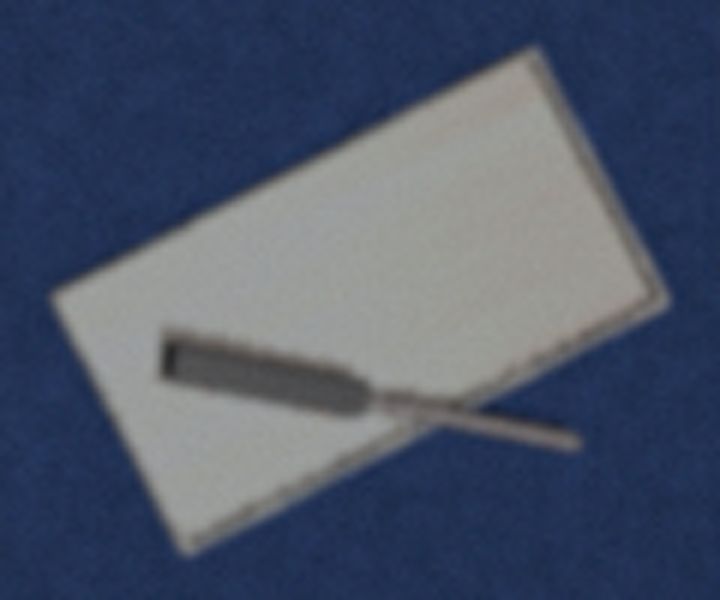

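Crop measurements so far: the left lip front edge runs (171..295, 408), the slot marks are at x≈226 and 584, and the case front corners are (40,330) and (765,332). In the tray crop the rod tail is at (160,356) and its tip at (580,443), with the shaft sticking out over the tray wall. Next I'll turn these into metric poses and cross-check them.

Run:
```python
from h import *
np.set_printoptions(precision=4,suppress=True)
c=shot("top");s=shot("side")
ca=lambda p:np.array(p,float)/4-.375+[170,85]
P=at_z(c,ca([(40,330),(765,332)]),.125);print("front top corners",P,np.linalg.norm(P[0]-P[1]))
P=at_z(c,ca([(40,28),(762,32)]),.125);print("back",P)
L=at_z(c,ca([(171,408),(295,408),(512,409),(637,409)]),.075);print("lips",L)
M=at_z(c,ca([(199,333),(253,333),(557,333),(610,333)]),.125);print("marks",M)
# tray + rod
H=hsv(c); roi=np.zeros(H.shape[:2],bool);roi[212:308,332:446]=1
m=roi&~mat(c)
b=max(blobs(m,500),key=lambda b:b[0])
tr=cv2.minAreaRect(cv2.findContours(cv2.morphologyEx(b[3].astype(np.uint8),cv2.MORPH_OPEN,np.ones((9,9))),0,1)[0][0].astype(np.float32))
q=at_z(c,cv2.boxPoints(tr),.008);print("tray",q,q.mean(0),[np.linalg.norm(q[i]-q[i-1]) for i in range(4)])
hm=roi&(H[...,2]<105)&(H[...,1]<60)
hb=max(blobs(hm,60),key=lambda b:b[0]);print(hb[0],hb[2])
hr=cv2.minAreaRect(np.argwhere(hb[3])[:,::-1].astype(np.float32));hq=at_z(c,cv2.boxPoints(hr),.025)
print("handle",hr,hq,hq.mean(0))
ta=lambda p:np.array(p,float)/6-.42+[330,210]
print("tip",at_z(c,ta([(582,444)]),.015),"tail",at_z(c,ta([(160,356)]),.022))
crop(s,230,120,440,350,3.4,"side_crop.png")if 0 else crop(s,230,150,440,400,2.4*1,"side_crop.png")
```

```text
front top corners [[ 0.68    0.2256  0.125 ]
 [ 0.6914 -0.2227  0.125 ]] 0.4484548800649285
back [[ 0.87    0.233   0.125 ]
 [ 0.8825 -0.219   0.125 ]]
lips [[ 0.641   0.1508  0.075 ]
 [ 0.6431  0.0711  0.075 ]
 [ 0.6462 -0.0692  0.075 ]
 [ 0.6484 -0.1505  0.075 ]]
marks [[ 0.681   0.1283  0.125 ]
 [ 0.6819  0.0951  0.125 ]
 [ 0.6872 -0.093   0.125 ]
 [ 0.6881 -0.126   0.125 ]]
tray [[ 0.4633 -0.183   0.008 ]
 [ 0.5851 -0.4108  0.008 ]
 [ 0.4541 -0.4784  0.008 ]
 [ 0.3348 -0.2518  0.008 ]] [ 0.4593 -0.331   0.008 ] [np.float64(0.14570606846010833), np.float64(0.25833327706367076), np.float64(0.14742742663378358), np.float64(0.25619178476921)]
253 [357 266  35  13]
handle ((373.94647216796875, 272.2781677246094), (35.27669143676758, 7.440587043762207), 10.885526657104492) [[ 0.4262 -0.2332  0.025 ]
 [ 0.4458 -0.2368  0.025 ]
 [ 0.4301 -0.3302  0.025 ]
 [ 0.4106 -0.3265  0.025 ]] [ 0.4282 -0.2817  0.025 ]
tip [[ 0.4006 -0.4271  0.015 ]] tail [[ 0.4359 -0.2346  0.022 ]]
```

View pics/side_crop.png

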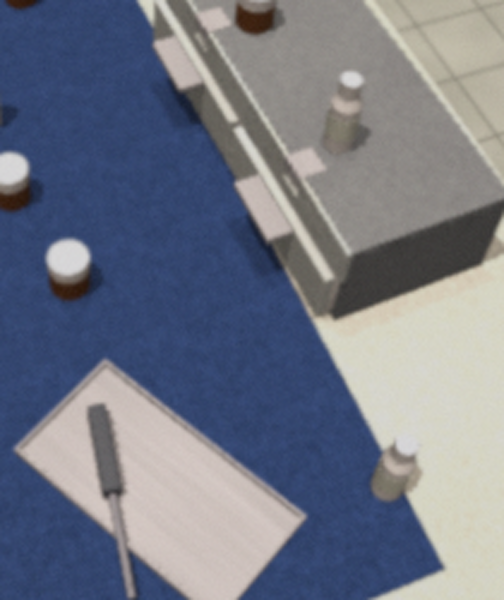

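The geometry is consistent: the lips measure 80 mm and are 222 mm apart, the marks agree with them, and rod tip to origin measures 148 mm against 145. Pose estimates:
- **Case:** origin ≈ (0.686, 0.001), yaw 0.026.
- **Left slot:** ≈ (0.683, 0.112, 0.102).

Now I'll grasp the rod.

```bash
cat >> h.py <<'E'
np.set_printoptions(precision=4,suppress=True)
CO=np.array([.686,.001]);CY=.026
def case(x,y): return CO+R.from_euler("z",CY).as_matrix()[:2,:2]@[x,y]
def down(yaw):
    "tool pointing down, tool x at this yaw"
    c,s=np.cos(yaw),np.sin(yaw); return R.from_matrix(np.array([[c,s,0],[s,-c,0],[0,0,-1]])).as_quat()
def st(t=""):
    o=r.get_obs();print(t,"t%.1f"%o["time"],"p",o["ee_pos"],"gap %.4f"%o["finger_gap"],"F",np.round(o["contact_force"],1),"j6 %.2f"%o["joint_positions"][5])
    return o
E
python3 - <<'E'
from h import *
ra=-np.pi/2-.18; d=np.array([np.cos(ra),np.sin(ra)])
o=np.array([.4282,-.2817]); g=o+.005*d; q=down(ra+np.pi)
r.move_ptp([*g,.2],q); st("above")
r.line_to([*g,.06],speed=.2); r.line_to([*g,.030],speed=.06); st("down")
r.close_gripper(60); st("closed")
r.line_to([*g,.2],speed=.15); st("up")
r.move_ptp([*(case(-.16-.01,.111)),.2],down(CY+np.pi)); 
p=case(-.16,.111); r.line_to([*p,.117],speed=.15); st("preslot")
c=shot("top");s=shot("side")
a=cv2.resize(c["frame"][140:240,170:320],None,fx=4,fy=4,interpolation=cv2.INTER_CUBIC)
b=cv2.resize(s["frame"][90:260,220:400],None,fx=3,fy=3,interpolation=cv2.INTER_CUBIC)
crop(c,170,140,320,240,5,"pre_top.png");crop(s,210,100,390,250,4.4,"pre_side.png")
E
```

```text
above t3.3 p [ 0.4276 -0.2862  0.2001] gap 0.0855 F [ 0.8 -0.3 -0.2] j6 -0.56
down t4.8 p [ 0.4273 -0.2866  0.0299] gap 0.0849 F [ 0.7 -0.5  1.1] j6 -0.56
closed t5.5 p [ 0.4275 -0.2867  0.0303] gap 0.0167 F [-1.3  0.6  5.4] j6 -0.56
up t6.7 p [ 0.4271 -0.2864  0.1991] gap 0.0164 F [ 0.4 -0.6 -1.7] j6 -0.56
preslot t8.9 p [0.5235 0.1075 0.1178] gap 0.0171 F [ 0.5  0.4 -1.4] j6 -1.54
```

View pics/pre_top.png

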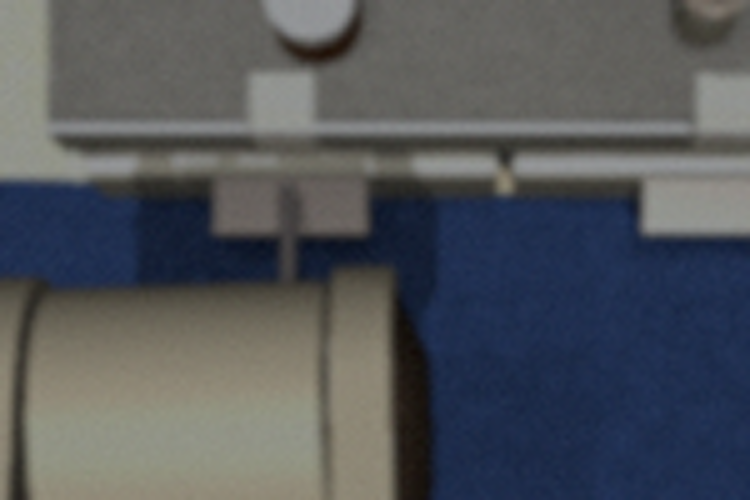

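View pics/pre_side.png

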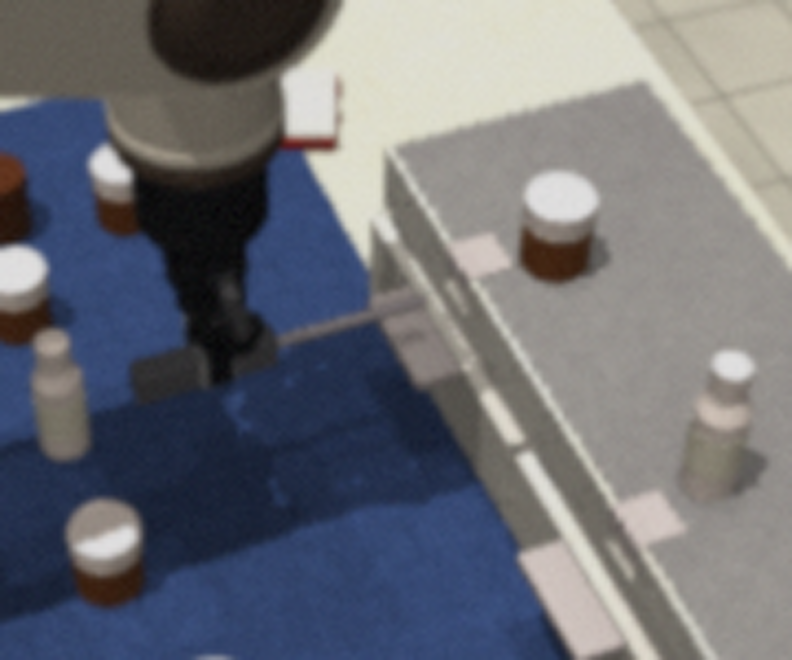

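The shaft runs in the top crop from (289,280) to about (289,185), almost under the mark at (282,105). In the side crop it runs (283,340) to (420,293), with the slot at (457,295). I'll check its line in 3D.

Run:
```python
from h import *
c=shot("top");s=shot("side")
t=at_z(c,np.array([(289,280),(289,200),(282,130)])/5-.4+[170,140],.102); print("top z=.102",t)
o,d=ray(s,np.array([(283,340),(350,317),(415,295),(457,295)])/4.4-.4+[210,100])
for k in range(3):
    l=(t[0,1]-.000-o[1])/d[k,1]; print("shaft side",o+l*d[k])
l=(.683-o[0])/d[3,0]; print("slot",o+l*d[3])
print(at_z(c,np.array([(282,130)])/5-.4+[170,140],.125))
```

```text
top z=.102 [[0.6155 0.1087 0.102 ]
 [0.656  0.11   0.102 ]
 [0.6916 0.1147 0.102 ]]
shaft side [0.5699 0.1087 0.1029]
shaft side [0.6132 0.1087 0.1073]
shaft side [0.6556 0.1087 0.1115]
slot [0.683  0.1067 0.1039]
[[0.6871 0.1122 0.125 ]]
```

```bash
cat >> h.py <<'E'
def proj(c,P):
    E=np.linalg.inv(c["extrinsics"]); p=np.atleast_2d(P)@E[:3,:3].T+E[:3,3]; p=p*[1,-1,-1]
    return cv2.projectPoints(p,np.zeros(3),np.zeros(3),K(c),np.array(c["dist"]))[0][:,0]
E
python3 - <<'E'
from h import *
s=shot("side"); cr=lambda p:(p-[210,100]+.4)*4.4
print("slot",cr(proj(s,[.6831,.112,.102])))
for z in(.102,.108,.114):
  print(z,cr(proj(s,[[x,.1085+.03*(x-.61),z] for x in(.57,.613,.655,.668)])))
E
```

```text
slot [[453.6684 291.4381]]
0.102 [[283.9209 342.5362]
 [349.6823 323.3277]
 [412.84   304.9402]
 [432.1681 299.325 ]]
0.108 [[283.798  335.6672]
 [349.7985 316.4482]
 [413.1807 298.0549]
 [432.5764 292.4388]]
0.114 [[283.6744 328.7485]
 [349.9155 309.5196]
 [413.5235 291.121 ]
 [432.9871 285.5042]]
```

The shaft is pitched up about 0.075 rad in the hand, so its tip sits about 11 mm high. I'll level it with the wrist and look again.

Run:
```python
from h import *
ax=np.array([-np.sin(CY),np.cos(CY),0])
q=(R.from_rotvec(.075*ax)*R.from_quat(down(CY+np.pi))).as_quat()
p=case(-.16,.1125); r.line_to([*p,.1172],rotation=q,speed=.05); st()
s=shot("side"); crop(s,260,140,340,200,9.9,"pre_side2.png")
cr=lambda p:(p-[260,140]+.45)*9.9
for z in(.096,.102,.108): print(z,cr(proj(s,[[x,.110+.026*(x-.61),z] for x in(.57,.613,.655,.668)])).round(0).tolist())
print(cr(proj(s,[[*case(0,.111+y),.102+z] for y in(-.016,.016) for z in(-.009,.009)])).round(0).tolist())
```

```text
t9.4 p [0.5237 0.1093 0.1171] gap 0.0166 F [-0.2 -0.2 -2.4] j6 -1.54
0.096 [[143.0, 386.0], [290.0, 344.0], [432.0, 303.0], [475.0, 290.0]]
0.102 [[142.0, 371.0], [290.0, 328.0], [433.0, 287.0], [476.0, 275.0]]
0.108 [[142.0, 356.0], [291.0, 313.0], [433.0, 272.0], [477.0, 259.0]]
[[549.0, 322.0], [552.0, 276.0], [501.0, 245.0], [504.0, 199.0]]
```

View pics/pre_side2.png

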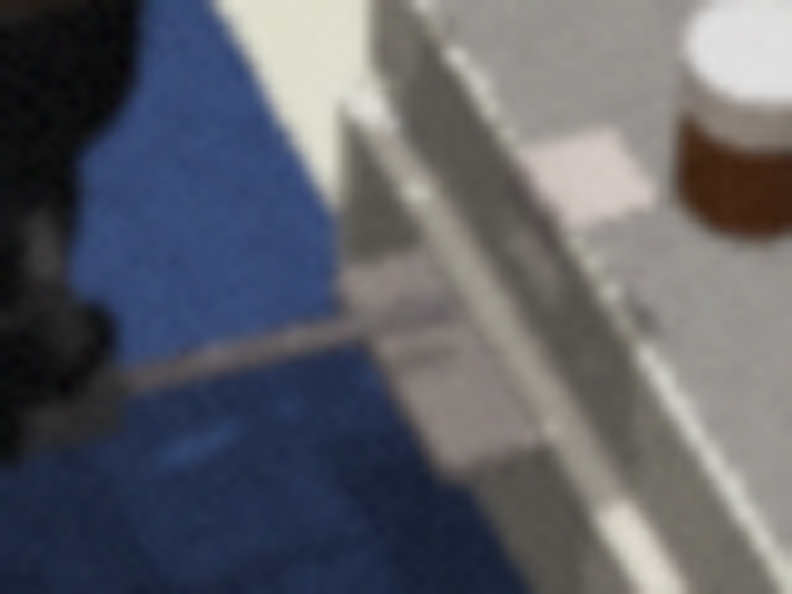

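The shaft is now level at z≈0.102 (within about 2 mm) and points at the slot. Inserting in steps while watching the force.

Run:
```python
from h import *
for x in (-.145,-.13,-.12,-.112,-.107,-.103,-.100,-.097,-.094):
    p=case(x,.1125); r.line_to([*p,.1175],speed=.04); o=st(x)
    if np.linalg.norm(o["contact_force"][:2])>9: print("stop");break
r.hold(.2)
s=shot("side"); crop(s,220,120,380,240,5,"ins.png")
```

```text
-0.145 t10.0 p [0.5382 0.1097 0.1174] gap 0.0166 F [ 0.8 -0.9 -1.3] j6 -1.54
-0.13 t10.5 p [0.5485 0.1102 0.1158] gap 0.0164 F [-45.1  -1.1   7.9] j6 -1.54
stop
```

View pics/ins.png

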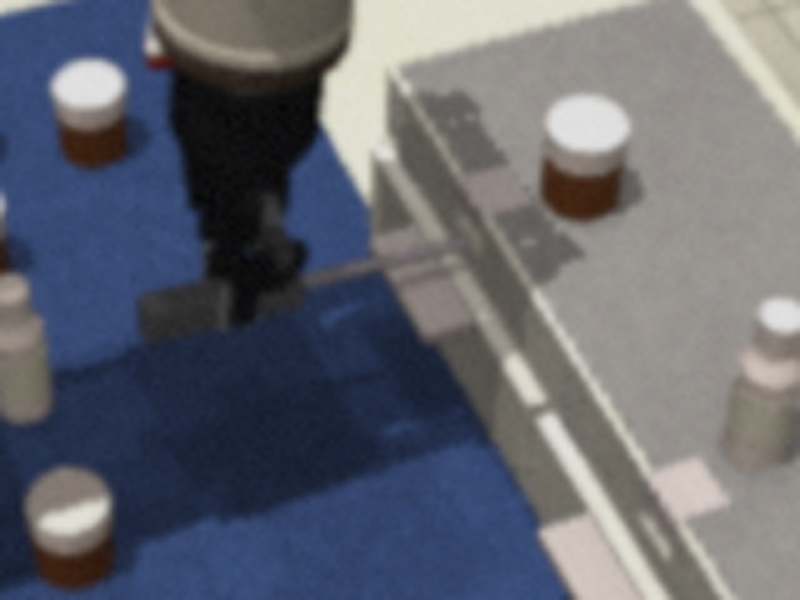

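The tip met the face at side crop (465,243), just under the slot at about (470,231), so it is several millimetres low. I'll back off and fit the shaft line numerically.

```bash
cat >> h.py <<'E'
def shaft(s,x0=273,x1=296,ylo=150,yhi=190):
    "shaft centre line in the side view where it crosses the blue mat"
    f=s["frame"].astype(float); w=f[...,0]-.6*f[...,2]   # red excess over blue mat
    pts=[]
    for x in range(x0,x1):
        col=w[ylo:yhi,x]; col=np.clip(col-np.median(col)-6,0,None); k=np.argmax(col); a=slice(max(0,k-3),k+4)
        if col[k]>15: pts.append((x,ylo+(col[a]*np.arange(len(col))[a]).sum()/col[a].sum()))
    return np.array(pts)
E
python3 - <<'E'
from h import *
p=case(-.155,.1125); r.line_to([*p,.1175],speed=.05); st()
s=shot("side");c=shot("top")
P=shaft(s);print(P.round(1).tolist())
k=np.polyfit(P[:,0],P[:,1],1);print(k)
for z in(.096,.102,.108):
    q=proj(s,[[x,.110+.026*(x-.61),z] for x in(.58,.6,.62,.672,.685)]);print(z,q.round(1).tolist(),"dy",(np.polyval(k,q[:,0])-q[:,1]).round(2))
a=cv2.resize(s["frame"][130:190,265:345],None,fx=5,fy=5,interpolation=cv2.INTER_LANCZOS4)
b=cv2.resize(c["frame"][150:210,190:270],None,fx=5,fy=5,interpolation=cv2.INTER_LANCZOS4)
a=cv2.convertScaleAbs(a,alpha=1.5);b=cv2.convertScaleAbs(b,alpha=1.5)
cv2.imwrite("pics/both.png",np.hstack([a,b])[...,::-1])
E
```

```text
t11.4 p [0.5284 0.1094 0.1177] gap 0.0168 F [-0.  -0.2 -1.5] j6 -1.54
[[273.0, 177.7], [274.0, 177.4], [275.0, 177.1], [276.0, 176.9], [277.0, 176.7], [278.0, 176.5], [279.0, 176.2], [280.0, 175.9], [281.0, 175.7], [282.0, 175.5], [283.0, 175.3], [284.0, 174.9], [285.0, 174.7], [286.0, 174.5], [287.0, 150.5], [288.0, 151.0], [289.0, 151.3], [290.0, 151.9], [291.0, 152.0], [292.0, 153.0], [293.0, 152.5], [294.0, 151.4], [295.0, 151.0]]
[ -1.5708 612.6099]
0.096 [[277.4, 177.6], [284.4, 175.6], [291.3, 173.6], [308.9, 168.5], [313.2, 167.2]] dy [ -0.76  -9.65 -18.47 -41.1  -46.68]
0.102 [[277.4, 176.0], [284.4, 174.0], [291.3, 172.0], [309.0, 166.9], [313.4, 165.7]] dy [  0.82  -8.11 -16.97 -39.69 -45.3 ]
0.108 [[277.4, 174.5], [284.4, 172.4], [291.3, 170.5], [309.1, 165.4], [313.5, 164.1]] dy [  2.4   -6.56 -15.46 -38.28 -43.91]
```

View pics/both.png

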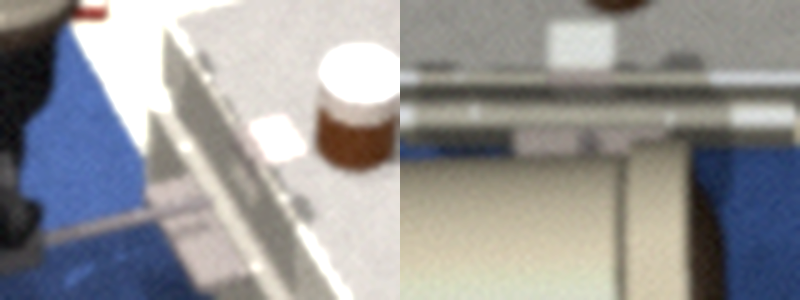

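Run:
```python
from h import *
ax=np.array([-np.sin(CY),np.cos(CY),0])
q=(R.from_rotvec(.025*ax)*R.from_quat(down(CY+np.pi))).as_quat()
p=case(-.155,.1125); r.line_to([*p,.1172],rotation=q,speed=.05); st()
s=shot("side")
P=shaft(s,273,287,164,184);k=np.polyfit(P[:,0],P[:,1],1);print(P.round(1).tolist(),k,"at slot col",np.polyval(k,[277.4,309,313.9]),"want ~[176.7,167.6,166.3], slope -.287")
```

```text
t11.8 p [0.5279 0.1094 0.1174] gap 0.0163 F [-0.2 -0.1 -1. ] j6 -1.54
[[273.0, 177.5], [274.0, 176.9], [275.0, 176.5], [276.0, 176.2], [277.0, 176.0], [278.0, 175.7], [279.0, 175.5], [280.0, 175.2], [281.0, 174.9], [282.0, 174.6], [283.0, 174.4], [284.0, 174.1], [285.0, 173.8], [286.0, 173.5]] [ -0.2863 255.3757] at slot col [175.9488 166.9009 165.4979] want ~[176.7,167.6,166.3], slope -.287
```

Run:
```python
from h import *
for x in [-.15,-.145,-.141,-.138,-.135,-.132,-.128,-.124,-.12,-.117,-.114,-.111,-.108,-.106,-.104,-.102,-.100,-.098,-.096,-.094,-.092]:
    p=case(x,.1125); r.line_to([*p,.1160],speed=.03); o=r.get_obs(); F=o["contact_force"]
    print(x,o["ee_pos"].round(4),F.round(1))
    if F[0]<-7.5: print("stop");break
r.hold(.3);st()
s=shot("side"); crop(s,220,120,380,240,5,"ins2.png")
```

```text
-0.15 [0.5333 0.1095 0.1157] [-0.3 -0.4 -1.3]
-0.145 [0.5383 0.1097 0.116 ] [-1.2  0.4 -1.4]
-0.141 [0.5423 0.1098 0.116 ] [-0.9 -0.  -1.6]
-0.138 [0.5452 0.1099 0.116 ] [ 0.4  0.6 -1.8]
-0.135 [0.5482 0.1099 0.116 ] [-0.4 -0.7 -1.3]
-0.132 [0.5512 0.1101 0.116 ] [ 0.4 -0.3 -1.3]
-0.128 [0.5553 0.1101 0.116 ] [ 0.3  0.4 -1.8]
-0.124 [0.5592 0.1102 0.1159] [-0.2  0.1 -2.3]
-0.12 [0.5633 0.1104 0.116 ] [-0.6 -0.1 -1.8]
-0.117 [0.5662 0.1104 0.116 ] [-0.3 -0.4 -1.3]
-0.114 [0.5692 0.1105 0.116 ] [ 0.2  0.2 -0.7]
-0.111 [0.5722 0.1106 0.116 ] [ 0.   0.2 -1.8]
-0.108 [0.5752 0.1107 0.1159] [ 0.2  0.4 -1.8]
-0.106 [0.5772 0.1107 0.116 ] [-0.4  0.2 -1.4]
-0.104 [0.5788 0.1108 0.1158] [-5.8 -0.  -0.3]
-0.102 [0.5808 0.1109 0.1159] [-4.   0.4  1.6]
-0.1 [0.5828 0.1109 0.116 ] [-6.1  0.7  2.3]
-0.098 [0.5848 0.1109 0.1161] [-6.9  0.3  2.6]
-0.096 [0.5868 0.111  0.1161] [-7.8 -0.4  2.3]
stop
 t17.2 p [0.5868 0.111  0.1161] gap 0.0165 F [-7.8  0.3  3.1] j6 -1.54
```

View pics/ins2.png

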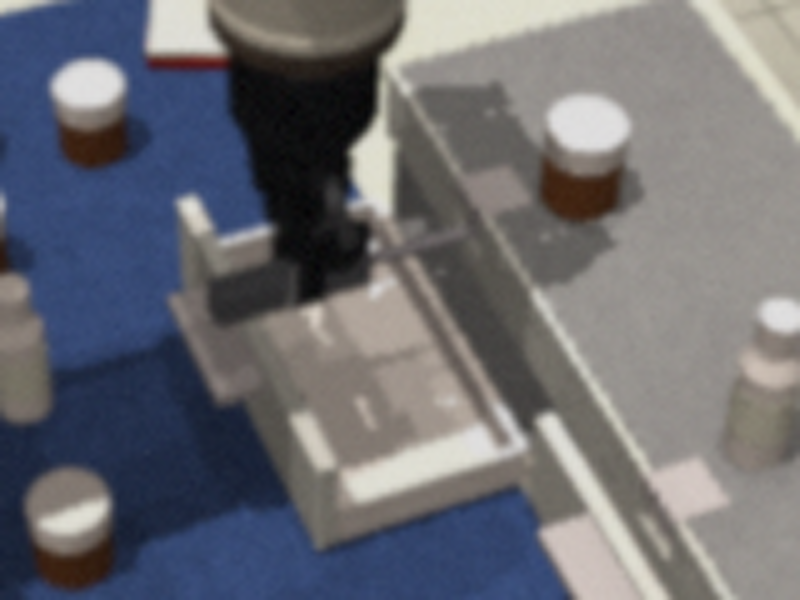

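The left drawer is out (front panel at crop (250,350)), and the tab took 4–8 N. Now I'll retract and lay the rod along the tray's axis.

Run:
```python
from h import *
r.line_to([*case(-.2,.1125),.1165],speed=.12)
p=case(-.25,.1125); r.line_to([*p,.22],speed=.2); st("retracted")
c=shot("top")
q=at_z(c,np.array([(538,45),(668,298),(188,553),(52,295)])/6-.42+[330,210],.010)
tc=q.mean(0)[:2]; a=(q[1]+q[0]-q[2]-q[3])[:2]; print(q,tc)
e=[np.linalg.norm(q[i]-q[i-1]) for i in range(4)];print(e)
u=(q[0]-q[3]+q[1]-q[2])[:2]; u/=np.linalg.norm(u)
v=(q[1]-q[0]+q[2]-q[3])[:2]; v/=np.linalg.norm(v); print("u",u,"v",v)
ra=np.arctan2(u[1],u[0]) ; print("yaw u",ra)
```

```text
retracted t18.9 p [0.4333 0.1069 0.219 ] gap 0.0162 F [-0.3 -0.4 -2. ] j6 -1.53
[[ 0.5808 -0.4097  0.01  ]
 [ 0.4668 -0.4687  0.01  ]
 [ 0.3477 -0.2504  0.01  ]
 [ 0.4617 -0.1878  0.01  ]] [ 0.4643 -0.3292]
[np.float64(0.25188272539826695), np.float64(0.12835238248221512), np.float64(0.24869030438755732), np.float64(0.13008373565127807)]
u [ 0.4757 -0.8796] v [-0.8823 -0.4708]
yaw u -1.0749817217372966
```

```bash
cat > lay.py <<'E'
from h import *
ra=-1.075; u=np.array([np.cos(ra),np.sin(ra)]); tc=np.array([.4643,-.3292])
ax=np.array([-u[1],u[0],0]); q=(R.from_rotvec(.025*ax)*R.from_quat(down(ra+np.pi))).as_quat()
g=tc-.05*u+.009*u
r.move_ptp([*g,.2],q); st("above"); r.line_to([*g,.05],speed=.2)
for z in (.036,.033,.0315,.030,.029):
    r.line_to([*g,z],speed=.03); o=st(z)
    if o["contact_force"][2]>1.5: break
r.open_gripper(); r.line_to([*g,.2],speed=.2); st("up")
r.move_ptp([.42,-.02,.3],down(np.pi/2))
c=shot("top")
for l in lids(c): print(l[0],l[1],l[3])
a=cv2.resize(c["frame"][210:310,330:450],None,fx=4,fy=4);b=cv2.resize(c["frame"][130:330,70:330],None,fx=2,fy=2)
w=np.zeros((400,1000,3),np.uint8)
crop(c,80,150,460,310,2.1,"laid.png")
E
python3 lay.py
```

```text
above t20.5 p [ 0.4452 -0.2923  0.2   ] gap 0.0168 F [-0.8  1.1 -0.9] j6 -1.23
0.036 t22.0 p [ 0.4448 -0.2932  0.036 ] gap 0.0164 F [ 0.7 -0.1 -1.5] j6 -1.23
0.033 t22.2 p [ 0.4447 -0.2931  0.0329] gap 0.0165 F [ 0.7  1.2 -1. ] j6 -1.23
0.0315 t22.5 p [ 0.4448 -0.2931  0.0314] gap 0.0167 F [ 0.4  0.8 -1.6] j6 -1.23
0.03 t22.8 p [ 0.445  -0.2932  0.0306] gap 0.0165 F [-3.4  4.   9. ] j6 -1.23
up t24.4 p [ 0.4444 -0.2929  0.1988] gap 0.0854 F [-0.5  0.4 -0.5] j6 -1.23
142 [64.2817 45.5352] [1.0105 0.5569 0.052 ]
330 [528.7545  59.303 ] [ 1.0165 -0.6947  0.052 ]
267 [231.1273 138.4419] [0.7746 0.1088 0.052 ]
243 [  7.177  185.9012] [0.6316 0.679  0.052 ]
215 [133.093 225.214] [0.5378 0.3549 0.052 ]
155 [301.9484 257.7677] [ 0.4631 -0.0856  0.052 ]
221 [161.2805 263.81  ] [0.4398 0.2781 0.052 ]
291 [547.6735 359.1306] [ 0.2176 -0.7256  0.052 ]
```

View pics/laid.png

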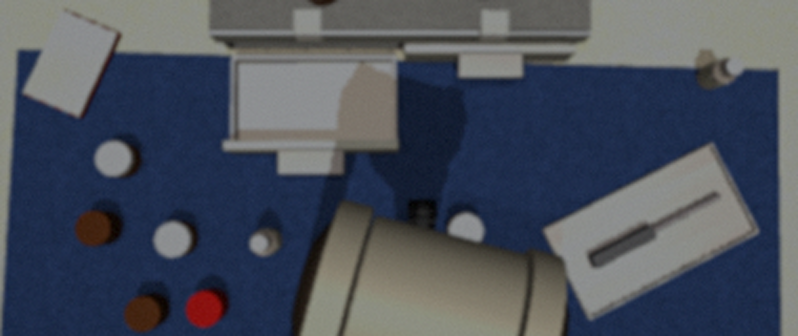

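The rod lies inside the tray (handle crop (620,245), tip (718,196)), the drawer is out, and all the jars are still in place. Jar A goes first.

```bash
cat >> h.py <<'E'
PR=([.42,-.02,.3],np.pi/2)
def park(side):
    if side=="R": r.move_ptp([.42,-.10,.3],down(np.pi/2))
    else: r.move_joints([1.046,.15,1.437,0,1.554,-.134])
def find(exp,rad=.08):
    "lid seen from above nearest to where it was; the side view as a check"
    L=[l for l in lids(shot("top")) if np.hypot(*(l[3][:2]-exp))<rad]
    S=[l[3][:2] for l in lids(shot("side")) if np.hypot(*(l[3][:2]-exp))<rad]
    print("top",[(int(l[0]),l[3][:2]) for l in L],"side",S)
    return min((l[3][:2] for l in L),key=lambda p:np.hypot(*(p-exp)))
def pick(p,yaw):
    r.move_ptp([*p,.2],down(yaw)); r.line_to([*p,.11],speed=.25); r.line_to([*p,.050],speed=.1); st("at jar")
    r.close_gripper(50); o=st("grip"); r.line_to([*p,.2],speed=.2); o=st("lifted"); return .035<o["finger_gap"]<.06
def place(y,a=np.radians(38),dx=.004):
    p=case(-.067+dx,.111+y); yaw=np.pi/2+CY+a
    r.move_ptp([*p,.2],down(yaw)); o=st("over")
    if o["finger_gap"]<.035: print("LOST");return False
    r.line_to([*p,.09],speed=.2)
    for z in(.066,.0635,.062,.061):
        r.line_to([*p,z],speed=.05); F=r.get_obs()["contact_force"]
        if F[2]>2: break
    st("set"); r.open_gripper(); o=st("open"); r.line_to([*p,.2],speed=.15); return True
E
python3 - <<'E'
from h import *
c=shot("top"); print("lip",at_z(c,[(227.8,232.9-.3)],.075),"exp",case(-.162,.111))
p=np.array([.538,.354])
if pick(p,np.radians(165)): place(.073)
st("done"); park("R")
print([l[3][:2] for l in lids(shot("top")) if l[3][0]<.75])
E
```

```text
lip [[0.5235 0.1074 0.075 ]] exp [0.5212 0.1078]
at jar t28.4 p [0.5383 0.3542 0.0507] gap 0.0851 F [-0.2  0.8  0.8] j6 -0.85
grip t28.9 p [0.5382 0.3541 0.0507] gap 0.0412 F [-1.3 -0.5  4.7] j6 -0.85
lifted t29.8 p [0.5376 0.3538 0.1986] gap 0.0413 F [-0.   0.7 -1. ] j6 -0.85
over t30.6 p [0.6181 0.1831 0.1991] gap 0.0417 F [-1.1  0.1 -1.8] j6 -0.52
set t32.4 p [0.6185 0.1833 0.0627] gap 0.0411 F [-1.7 -0.4  6. ] j6 -0.52
open t32.9 p [0.618  0.1833 0.0619] gap 0.0857 F [-3.9 -0.   0.7] j6 -0.52
done t34.0 p [0.6179 0.1832 0.1989] gap 0.0851 F [ 0.4 -0.6  0.2] j6 -0.52
[array([0.6316, 0.6786]), array([0.4396, 0.2782]), array([0.3974, 0.0326]), array([ 0.2177, -0.7253])]
```

Run:
```python
from h import *
p=find(np.array([.4396,.2782]))
p=p-[0,.0005]
if pick(p,np.pi/2): place(.0245,dx=.002)
park("L"); 
for e in((.4335,.047),(.4575,-.086)): find(np.array(e))
c=shot("top"); crop(c,170,140,330,280,4.2,"two.png")
```

```text
top [(224, array([0.4397, 0.2782]))] side []
at jar t38.2 p [0.4401 0.2779 0.0507] gap 0.0856 F [ 0.2 -0.1 -0.2] j6 0.42
grip t38.7 p [0.4398 0.2778 0.0506] gap 0.0414 F [-2.  -0.6  7.8] j6 0.42
lifted t39.6 p [0.4392 0.2775 0.1987] gap 0.0414 F [ 0.1 -0.8 -2.4] j6 0.42
over t40.5 p [0.6169 0.1352 0.1993] gap 0.0414 F [-0.4  0.4 -1.4] j6 -0.59
set t42.4 p [0.6178 0.1348 0.0627] gap 0.0414 F [-1.5  0.4  4.9] j6 -0.60
open t42.9 p [0.6175 0.1348 0.062 ] gap 0.0854 F [-0.4 -0.5 -0. ] j6 -0.60
top [(229, array([0.3964, 0.0327]))] side [array([0.396 , 0.0295])]
top [(220, array([ 0.4579, -0.0851]))] side [array([ 0.4573, -0.0871])]
```

View pics/two.png

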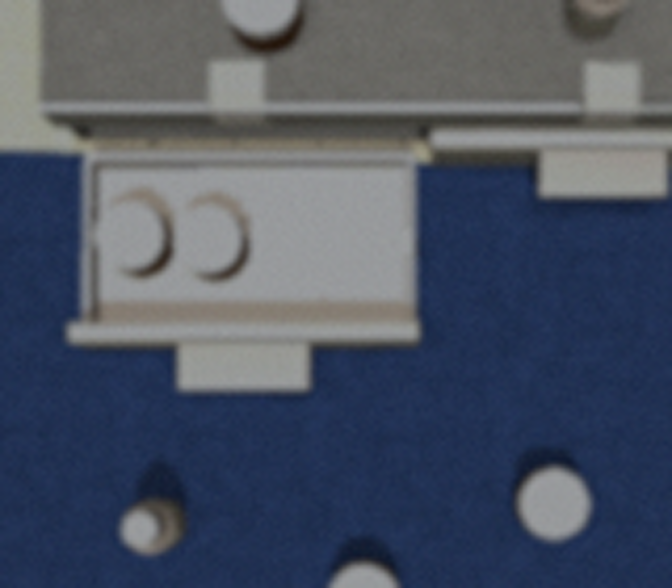

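Jars A and B stand in the drawer (lids at crop (135,235) and (212,237)). Jar C was knocked to (0.396, 0.032), and both views agree on that. Next are C and then D.

Run:
```python
from h import *
p=find(np.array([.3964,.0327]))
if pick(p,np.pi/2) and place(-.0245,dx=.002):
    park("L"); p=find(np.array([.4579,-.0851]))
    if pick(p,np.pi/2): place(-.073,dx=.002)
park("L"); c=shot("top"); crop(c,170,140,330,280,4.2,"four.png")
print([l[3][:2] for l in lids(c) if l[3][0]<.75])
```

```text
top [(229, array([0.3964, 0.0327]))] side [array([0.3959, 0.0293])]
at jar t49.5 p [0.3968 0.0326 0.0507] gap 0.0859 F [ 0.5 -0.7  0.9] j6 -0.11
grip t50.0 p [0.3966 0.0326 0.0506] gap 0.0417 F [-3.3 -0.6 10.5] j6 -0.11
lifted t50.9 p [0.3959 0.0327 0.1988] gap 0.0414 F [ 0.1 -0.3 -1.8] j6 -0.11
over t51.8 p [0.6179 0.0855 0.1995] gap 0.0412 F [ 0.1 -0.5 -1.2] j6 -0.67
set t53.7 p [0.6191 0.0858 0.0626] gap 0.0412 F [-1.2 -0.2  4.3] j6 -0.67
open t54.2 p [0.6187 0.0858 0.0619] gap 0.0855 F [ 0.1  0.5 -1.1] j6 -0.67
top [(219, array([ 0.458 , -0.0851]))] side [array([ 0.4571, -0.0873])]
at jar t61.1 p [ 0.4584 -0.0852  0.0508] gap 0.0854 F [ 0.4 -0.2  0.1] j6 -0.35
grip t61.6 p [ 0.4582 -0.0851  0.0506] gap 0.0412 F [-2.3  1.4  8.4] j6 -0.35
lifted t62.5 p [ 0.4575 -0.0849  0.1988] gap 0.0414 F [-1.   0.7 -2.1] j6 -0.35
over t63.3 p [0.6196 0.0373 0.1989] gap 0.0413 F [-0.2  0.4 -0.9] j6 -0.75
set t65.1 p [0.6203 0.0373 0.0627] gap 0.0411 F [-0.9  0.1  5.8] j6 -0.75
open t65.6 p [0.62   0.0373 0.0619] gap 0.0855 F [-0.2 -0.2 -0.2] j6 -0.75
[array([0.6312, 0.6785]), array([ 0.0712, -0.1053])]
```

View pics/four.png

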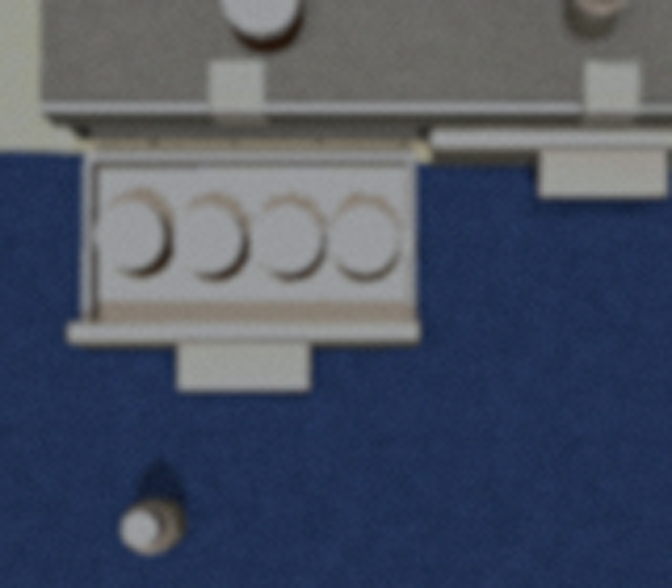

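All four jars stand in a row. Pushing the drawer shut.

Run:
```python
from h import *
q=down(CY+np.pi)
r.move_ptp([*case(-.215,.109),.2],q); r.close_gripper(30); r.line_to([*case(-.215,.109),.077],speed=.15); st("low")
r.line_to([*case(-.185,.109),.077],speed=.05); st("pre")
r.line_to([*case(-.09,.109),.077],speed=.05); st("mid")
x=-.09
while x<-.040:
    x+=.004 if x<-.062 else .002; r.line_to([*case(x,.109),.077],speed=.03); o=r.get_obs(); print(round(x,3),o["ee_pos"].round(4),o["contact_force"].round(1))
    if o["contact_force"][0]<-18: break
r.hold(.2)
r.line_to([*case(-.09,.109),.077],speed=.06); st("back")
r.line_to([*case(-.14,.109),.2],speed=.15); park("L")
c=shot("top"); s=shot("side"); crop(c,170,140,460,310,2.7,"shut.png")
```

```text
low t72.6 p [0.4687 0.1044 0.0778] gap -0.0001 F [0.4 0.2 1.1] j6 -1.54
pre t73.3 p [0.4981 0.1051 0.0768] gap -0.0002 F [0.1 0.2 0.3] j6 -1.54
mid t75.4 p [0.5931 0.1076 0.077 ] gap -0.0003 F [-2.4  1.8 -0.7] j6 -1.55
-0.086 [0.5973 0.1076 0.077 ] [-2.4 -0.   0.7]
-0.082 [0.6013 0.1078 0.077 ] [-3.   0.7  0.1]
-0.078 [0.6053 0.1079 0.077 ] [-2.9 -0.2  0.8]
-0.074 [0.6092 0.108  0.077 ] [-2.  -0.3 -0.3]
-0.07 [0.6132 0.1081 0.077 ] [-2.5 -0.1  0.6]
-0.066 [0.6172 0.1082 0.077 ] [-1.8 -0.7  0.7]
-0.062 [0.6212 0.1084 0.077 ] [-2.3 -0.8  0.7]
-0.06 [0.6231 0.1084 0.077 ] [-2.5 -0.3  0.8]
-0.058 [0.6252 0.1085 0.077 ] [-1.7 -0.8  1.3]
-0.056 [0.6274 0.1085 0.077 ] [-0.6 -1.6  0. ]
-0.054 [0.6294 0.1086 0.077 ] [-1.4 -0.4 -0.6]
-0.052 [0.6314 0.1086 0.077 ] [-1.1 -0.3 -0.2]
-0.05 [0.6332 0.1087 0.077 ] [-3.  -0.5 -0.2]
-0.048 [0.6353 0.1087 0.077 ] [-2.4  0.3  0.4]
-0.046 [0.637  0.1088 0.077 ] [-5.3 -0.1  2.5]
-0.044 [0.6374 0.1088 0.0769] [-23.6  -1.9  12. ]
back t80.7 p [0.5935 0.1076 0.0771] gap 0.0001 F [-0.1 -0.3 -0.4] j6 -1.55
```

View pics/shut.png

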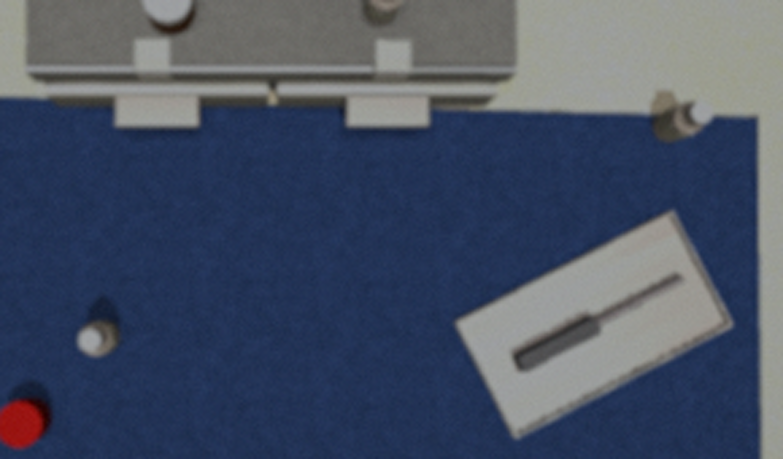

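Both lips are flush (crop y≈127), so the drawer stayed latched after I backed off. The rod is in the tray and the arm is parked clear. Handing in.

```bash
python3 -c "
from h import *
st(); r.close_job()"
```

```text
t83.8 p [0.2198 0.5313 0.2536] gap -0.0002 F [-0.1 -0.1 -0.4] j6 -0.13
the job is handed in; nothing more can be done
```

I put all four squat jars into the left drawer, the one under the jar sample, and handed the job in at about 84 s. The system gives no verdict on hand-in, so what follows rests on my own checks.

- **Rod and latch:** The first try hit the case face just below the slot, with a brief 45 N push through the rod. The rod sat tilted in the grip, so I backed off and levelled it. The second try pressed the tab with about 4–8 N and the drawer sprang out. I then laid the rod along the tray.
- **Jars:** One jar had been knocked about 4 cm aside, and I found it again in both camera views before picking it up. All four stood upright in a row before I closed the drawer.
- **Drawer:** I pushed it to its stop, peaking at about 24 N. It stayed shut after I backed off.

**Last picture:** Both drawer lips are flush, the rod is inside the tray, the tall bottles are where they started, and the arm is clear. The mixing pad was outside that last crop; it was in place when I last saw it, before moving the jars. I could not see the jars once the drawer was shut.

**Disagreements:** The two cameras differed by 2–5 mm in y, so I used the top view for position.

I viewed 15 pictures, one over the budget of 14.

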